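# Slide the masking frame home on the light box

## Robot

A 6-joint arm with a two-finger parallel gripper is mounted at the origin on the work surface. World frame = base frame: x ahead of the robot, y to its left, z up, the work surface at z = 0. Lengths are in m, angles in rad, forces in N, time in s.
With the tool pointing down it reaches from about 0.35 to 0.975 m from the base axis. Payload 4.9 kg.
Tool frame: the origin (TCP) lies midway between the tips of the shut fingers; the grasp point (between the pads) lies 19 mm behind it; z points along the fingers, y is the line along which they close (so a half turn about z gives the same grasp; the last joint's range is limited). The gripper opens to 85 mm and grips with 20 to 120 N. Pads are 22 mm wide; open, the fingers measure 114 mm over their backs; the gripper's body (76 mm by 85 mm) begins 54 mm behind the grasp point. The pads swing forward as they close: fully open they stand 13 mm farther back than shut.
Start: joints at [-1.296, 0.053, 1.613, -0, 1.476, -0.119], TCP at [0.24, -0.577, 0.231] pointing down, gripper open.
Joint ranges: [-3.01, 3.01], [-1.01, 2.22], [0.06, 2.58], [-1.02, 4.17], [0.09, 2.62], [-3.14, 3.14]. Speed limits (rad/s): [2.57, 2.57, 3.14, 3.14, 3.14, 3.14].

## Interface

Orientations are given as a rotation vector (axis times angle).
In Python, from station import ctrl gives the robot as it stands.
- The arm moves only by the tool carry_out, never from a script. Its argument "moves" is a list of rows, each an object of numbers: "x", "y", "z": the shift along the tool's x, y, z in units of 25 mm (1.0 is 25 mm); "turn": the turn about the tool's z in rad. In form: [{"x": .., "y": .., "z": .., "turn": ..}, ...]. A call has exactly 8 rows; each row shifts and turns the commanded pose from where the row before left it, along the tool's axes as they then stand; what a row does not reach is not made up. A row lasts 1/10 s, in which the tool goes at most 50 mm and 8.59 degrees, less where a joint would pass 70% of its speed; a pose out of reach is approached as far as the arm can. A call is refused whole if a number of a shift passes 1 or a number of a turn 0.15, either way. A call with a gripper value outside its range is refused whole. "grip" is the finger opening in mm, from 0 to 85.4, set as the call begins (left out, the last holds). The fingers move at their own pace and stop on an object; "newtons" is the grip in N (left out, the last holds). Time passes only in rows, so rows that do not move let the fingers close, or fill a call up. It gives the time, the measured TCP pose, the force, the opening and the grip force at its end, in the units of the state.
- ctrl.get_obs(): the state, without advancing time (a new reading comes with each control period).
- ctrl.get_image(name): name is "scene" or "top" or "wrist"; returns the picture (384x512x3 uint8, red, green, blue); there is no depth.
- ctrl.calibration(name): a dict with "fx", "fy", "cx", "cy" (pixels), "k1" (the pictures are not rectified: a ray, as slopes to the right and down, at radius r is drawn at 1 + k1 r^2 times it, then the intrinsics apply), "R" (3x3) and "t" (3): a world point X has camera coordinates R X + t; the wrist camera has in their place "T_tool_cam" (4x4, takes a point from camera to tool coordinates, whose origin is the TCP and whose axes are the flange's). Camera axes: x right, y down, z forward; pixel columns grow to the right and rows downward; lengths in m; the calibration is good to about 2 mm. A picture is of the moment at which its call begins: read the wrist's pose just before it. calibration takes no time and is no camera call.
- ctrl.finish_job(): hands the job in; it is judged then, once.
Trained networks look in the newest picture that a camera, given by its name, has taken for a name from the list of things; names that differ only in an ending like _2 or _b are one class to them, and where a whole thing is asked for, a point or a joint stands for the part that bears it (a point fixed in the world has none). Each returns a list of dicts, best first, with "confidence" (0 to 1); they miss things now and then, are a little off and sometimes report something else, mostly with a low value. They report only what shows in the picture. A call takes as long as a camera call. They do not tell look-alikes from the thing itself.
- ctrl.look_for(camera, query): "rect" ([left, top, width, height] in pixels, round what is visible of it).
- ctrl.mark_of(camera, query): "pixel" ([column, row] in pixels: a listed point, or the origin of a listed thing).
The state is a dict: "t": time; "q": joint angles; "dq": joint speeds; "effort": joint torques, N m; "tool_pos": TCP position; "tool_rot": TCP orientation; "contact_force": force on the tool from outside, world axes, zero at the start; "wrist_torque": the same for the moment, N m; "opening": finger opening in m; "grip_force": force on a finger pad.
Only numpy, scipy, OpenCV 4.12 (cv2) and the standard library are available. Lean on these libraries where they do the work, as an engineer would, in place of code of your own. Each camera call takes 0.05 s, during which the arm holds its last target. There are 200 camera calls.

## Task

Slide the blue masking frame into its corner pocket on the light box, so that it frames the lit window: with a fingertip, push it gently flat against the metal rail where it lies, then keep it pressed to the rail and drag it along until it is fully home against the end stop. Only push and slide it, never pinch or lift it; leave the loupe, the pen and the jar where they are, and finish with the hand clear.

Things in the scene. Friction and masses are not known exactly. Their poses are not given: they have to be found in the camera images.
- light_box: Inspection light box, fixed: blue-grey case, flat black top plate 240 x 300 mm (x by y), 70 mm above the table. Origin under its centre at table height; x points from the user's side to the rail on the far edge, y along the rail towards the end stop.
- rail: Straight aluminium rail, fixed on the far edge of the black top, 290 mm long (y), 14 mm wide, 12 mm high. Origin at the middle of its underside; its guiding face, which looks to the user's side, is at its x = -7 mm (x = +99 mm of the light box). Axes as the light box.
- end_stop: Metal end stop, fixed, closing the +y end of the rail. Origin under the middle of its upright, on the top plate; axes as the light box. Face at its y = -7 mm (+130 mm of the light box), 15.6 mm high, its lip overhanging the pocket by 5 mm, 12.6 mm above the plate: the frame slides in under it. A keeper leg, 12 mm high, 70 mm from the rail, reaches back 45 mm with a flared lead-in.
- pocket (a point): Point on the black top plate where the centre of the frame's underside lies when it is home, against both rail and end stop: at x = +66, y = +92, z = +70 mm of the light box, the middle of the flush lit window (38 x 48 mm). Axes as the light box.
- mask_frame: Loose flat blue metal frame lying on the black top, about 75 g: 66 mm in its x, 76 mm in its y, 10 mm high, with a through opening 44 x 54 mm (x by y), bars 11 mm wide. Origin at the centre of its underside, so on the axis of the opening, where the black plate is bare and there is room for closed fingertips. At the start it lies askew by up to 20 degrees, off the rail and well short of the pocket, its long side roughly along the rail.
- loupe_mid (a point): Black standing loupe, 37 mm across, 44 mm high, loose on the near part of the black top; point half-way up. Leave alone.
- pen_mid (a point): Magenta pen, 136 mm long, 12 mm high, loose, lying on the near part of the black top about along the box's y; point at its middle. Leave alone.
- jar_mid (a point): Small amber jar with white cap, 44 mm across, 55 mm high, loose on the table beside the light box; point half-way up. Leave alone.
There are look-alikes about, which are no part of the job. Leave any green or red look-alike of the mask_frame alone.

How it is judged:
By the outcome, as a careful person would: the job done as asked, in the order asked, and still so for the second after the job is handed in, with the robot touching nothing.
It also fails if it takes over 45 s, if anything falls off the work surface, if the arm or the gripper's body presses on something with over 40 N, if the wrist force passes 120 N, or if a joint passes its speed limit or range.

## Working session

There is one attempt and no reset: what is moved stays moved. The work goes in short steps, Python scripts to look and compute and a tool call to move; the robot and the scene stay as the last step left them, time stands still between calls to the robot, and variables do not carry over. Pictures are saved under pics/ and viewed, at most 10 in all, crops included, and the job is handed in when it is done.

Besides the shell and the picture viewer there is one more tool, called as name(argument=value, ...) on one line, values as JSON. carry_out: Moves the arm, as the interface text tells. Its arguments: {"type":"object","properties":{"moves":{"type":"array"},"grip":{"type":"number"},"newtons":{"type":"number"}},"required":["moves"]}

```bash
mkdir -p pics
cat > h.py <<'E'
import numpy as np, cv2
from station import ctrl
def ray(c,px,pose=None):
    k=ctrl.calibration(c)
    d=np.array([(px[0]-k['cx'])/k['fx'],(px[1]-k['cy'])/k['fy']]);u=d.copy()
    for _ in range(20): u=d/(1+k['k1']*(u@u))
    v=np.array([u[0],u[1],1.])
    if 'R' in k:
        R=np.array(k['R']);t=np.array(k['t']);return -R.T@t,R.T@v
    T=np.array(k['T_tool_cam']);p,r=pose;Rw=cv2.Rodrigues(np.array(r,float))[0]
    return Rw@T[:3,3]+p,Rw@T[:3,:3]@v
def at(c,px,z,pose=None):
    o,d=ray(c,px,pose);return o+d*(z-o[2])/d[2]
def proj(c,X):
    k=ctrl.calibration(c);p=np.array(k['R'])@X+np.array(k['t']);u=p[:2]/p[2];u=u*(1+k['k1']*(u@u))
    return np.array([u[0]*k['fx']+k['cx'],u[1]*k['fy']+k['cy']])
E
python3 - <<'E'
from h import *
np.set_printoptions(precision=4,suppress=True)
Z=dict(light_box=0,rail=.07,end_stop=.07,pocket=.07,mask_frame=.07,loupe_mid=.092,pen_mid=.076,jar_mid=.0275)
o=ctrl.get_obs();print(o['tool_pos'],o['tool_rot'],ctrl.calibration('wrist')['T_tool_cam'])
for c in('top','scene'):
    im=ctrl.get_image(c);cv2.imwrite(f'pics/{c}0.png',im[:,:,::-1])
    for n in Z:
        for m in ctrl.mark_of(c,n)[:3]: print(c,n,np.round(m['pixel'],1),round(m['confidence'],2),at(c,m['pixel'],Z[n]))
E
```

```text
[ 0.2396 -0.5765  0.2301] [-3.0788 -0.6142  0.0002] [[ 0.0002 -0.9585 -0.2849  0.0715]
 [ 1.      0.0005 -0.0008 -0.0001]
 [ 0.0009 -0.2849  0.9585 -0.1421]
 [ 0.      0.      0.      1.    ]]
top light_box [262.5 187.9] 0.71 [ 0.5744 -0.0728  0.    ]
top rail [255.7 135.6] 0.84 [ 0.6854 -0.0601  0.07  ]
top end_stop [202.8 174.4] 0.91 [0.5975 0.0632 0.07  ]
top pocket [216.6 168.5] 0.83 [0.6103 0.0315 0.07  ]
top pocket [309.1 216.7] 0.6 [ 0.4939 -0.173   0.07  ]
top mask_frame [307.4  88. ] 0.96 [ 0.7979 -0.1854  0.07  ]
top mask_frame [285.  168.6] 0.93 [ 0.6049 -0.1243  0.07  ]
top mask_frame [377.2 198.9] 0.92 [ 0.5291 -0.3261  0.07  ]
top loupe_mid [225.3 226.6] 0.79 [0.4758 0.0116 0.092 ]
top pen_mid [308.8 217.1] 0.83 [ 0.4925 -0.1714  0.076 ]
top jar_mid [354.2 149.3] 0.66 [ 0.6569 -0.2959  0.0275]
scene light_box [238.9 210.8] 0.96 [ 0.5825 -0.0761  0.    ]
scene light_box [217.4 181.1] 0.75 [ 0.5749 -0.1769  0.    ]
scene rail [205.  221.5] 0.62 [ 0.6765 -0.0458  0.07  ]
scene rail [254.7 233. ] 0.28 [0.6153 0.0299 0.07  ]
scene end_stop [277.8 245.5] 0.79 [0.5972 0.076  0.07  ]
scene end_stop [238.2 207.8] 0.32 [ 0.6074 -0.0367  0.07  ]
scene pocket [254.8 230.4] 0.95 [0.6118 0.0253 0.07  ]
scene pocket [206.7 220.8] 0.26 [ 0.6731 -0.0453  0.07  ]
scene mask_frame [201.4 134.2] 0.77 [ 0.557  -0.2658  0.07  ]
scene mask_frame [316.6 147.2] 0.7 [ 0.369  -0.0782  0.07  ]
scene mask_frame [113.3 228.7] 0.64 [ 0.8238 -0.1304  0.07  ]
scene loupe_mid [307.2 184.8] 0.74 [0.4739 0.009  0.092 ]
scene jar_mid [164.5 159.8] 0.64 [ 0.6514 -0.2829  0.0275]
```

View pics/top0.png

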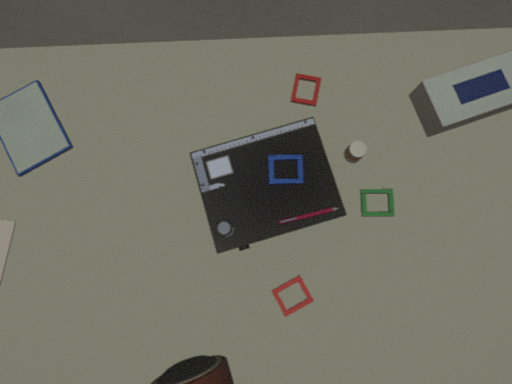

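View pics/scene0.png

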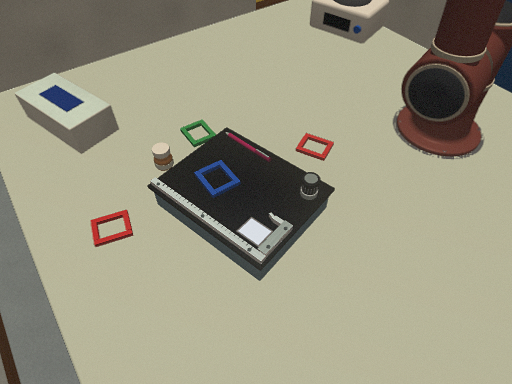

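The blue-frame candidates in the top picture are blue (286,169) on the black top, red (306,90), red (293,295) and green (377,203). I choose the blue one. In the top picture the rail runs (192,152) to (314,120), the end stop is at (203,174), the loupe at (225,228), the pen at (309,215) and the jar at (357,150).

Run:
```python
from h import *
np.set_printoptions(precision=4,suppress=True)
im=cv2.imread('pics/top0.png')
cv2.imwrite('pics/crop0.png',cv2.resize(im[110:255,180:350],None,fx=4,fy=4,interpolation=cv2.INTER_CUBIC))
im2=im.astype(int)
hsv=cv2.cvtColor(im,cv2.COLOR_BGR2HSV)
def blue(im,hsv,x0,y0,x1,y1,dil=1):
    m=cv2.inRange(hsv,(100,110,60),(130,255,255));k=np.zeros_like(m);k[y0:y1,x0:x1]=m[y0:y1,x0:x1];return k
k=blue(im,hsv,255,145,320,195)
c=max(cv2.findContours(k,0,2)[0],key=cv2.contourArea)[:,0]
P=np.array([at('top',p,.08) for p in c.astype(float)])[:,:2]
r=cv2.minAreaRect((P*1000).astype(np.float32));print('frame top',r,cv2.boxPoints(r))
c,=[max(cv2.findContours(cv2.inRange(im,(0,0,0),(60,60,60))*(np.indices(k.shape)[0]>100).astype(np.uint8)*(np.indices(k.shape)[0]<260).astype(np.uint8),0,2)[0],key=cv2.contourArea)]
P=np.array([at('top',p,.07) for p in c[:,0].astype(float)])[:,:2]
r=cv2.minAreaRect((P*1000).astype(np.float32));print('dark',r,cv2.boxPoints(r))
```

```text
frame top ((601.9166870117188, -124.47957611083984), (78.37235260009766, 69.0188217163086), 88.18234252929688) [[ 566.1817 -162.5514]
 [ 635.1658 -164.7406]
 [ 637.6517  -86.4077]
 [ 568.6675  -84.2185]]
dark ((560.9034423828125, -83.57359313964844), (227.04193115234375, 296.0626525878906), 14.897526741027832) [[ 413.1407   30.2968]
 [ 489.2558 -255.8144]
 [ 708.6662 -197.4439]
 [ 632.5511   88.6672]]
```

View pics/crop0.png

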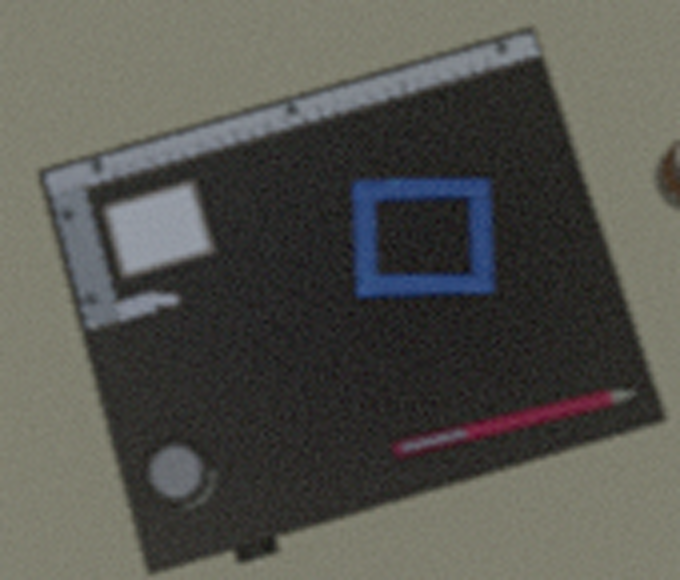

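The crop confirms the choice: one blue frame with an open black centre at crop (424,238). The window is at crop (160,230) and the keeper leg at (150,300). The box is yawed about 14.9° and the frame about -1.8°, so I move the tool above the frame.

carry_out(moves=[{"x": 0.5,"y": -0.3,"z": 0,"turn": 0},{"x": 1,"y": -0.55,"z": 0,"turn": 0},{"x": 1,"y": -0.55,"z": 0,"turn": 0},{"x": 1,"y": -0.55,"z": 0,"turn": 0},{"x": 1,"y": -0.55,"z": 0,"turn": 0},{"x": 1,"y": -0.55,"z": 0,"turn": 0},{"x": 1,"y": -0.55,"z": 0,"turn": 0},{"x": 1,"y": -0.55,"z": 0,"turn": 0}], grip=0, newtons=30)

```text
t: 1.7
tool_pos: [0.3741, -0.4075, 0.2314]
tool_rot: [-3.081, -0.615, -0.001]
contact_force: [0.1, -0.1, 0.3]
opening: -0.0001
grip_force: 0.0
```

carry_out(moves=[{"x": 1,"y": -0.55,"z": 0,"turn": 0},{"x": 1,"y": -0.55,"z": 0,"turn": 0},{"x": 1,"y": -0.55,"z": 0,"turn": 0},{"x": 1,"y": -0.55,"z": 0,"turn": 0},{"x": 1,"y": -0.55,"z": 0,"turn": 0},{"x": 1,"y": -0.55,"z": 0,"turn": 0},{"x": 1,"y": -0.55,"z": 0,"turn": 0},{"x": 1,"y": -0.55,"z": 0,"turn": 0}])

```text
t: 2.5
tool_pos: [0.5162, -0.2291, 0.2314]
tool_rot: [-3.081, -0.615, -0.0]
contact_force: [0.2, -0.0, -1.0]
opening: -0.0003
grip_force: 0.0
```

carry_out(moves=[{"x": 1,"y": -0.5,"z": 0,"turn": 0},{"x": 1,"y": -0.5,"z": 0,"turn": 0},{"x": 1,"y": -0.5,"z": 0,"turn": 0},{"x": 0.8,"y": -0.4,"z": 0,"turn": 0},{"x": 0.5,"y": -0.3,"z": 0,"turn": 0.03},{"x": 0.3,"y": -0.2,"z": 0,"turn": 0.05},{"x": 0,"y": 0,"z": 0,"turn": 0.05},{"x": 0,"y": 0,"z": 0,"turn": 0}])

```text
t: 3.3
tool_pos: [0.5989, -0.1304, 0.2313]
tool_rot: [-3.114, -0.415, 0.0]
contact_force: [0.1, 0.0, 0.4]
opening: 0.0001
grip_force: 0.0
```

```bash
cat > w.py <<'E'
from h import *
import sys
np.set_printoptions(precision=4,suppress=True)
o=ctrl.get_obs();pose=(np.array(o['tool_pos']),o['tool_rot']);R=cv2.Rodrigues(np.array(o['tool_rot'],float))[0]
im=ctrl.get_image('wrist')[:,:,::-1].copy();cv2.imwrite(f'pics/{sys.argv[1]}.png',im)
print('t',o['t'],pose[0],'tool x yaw',np.degrees(np.arctan2(R[1,0],R[0,0])),o['contact_force'],o['opening'])
hsv=cv2.cvtColor(im,cv2.COLOR_BGR2HSV)
m=cv2.inRange(hsv,(100,110,50),(130,255,255))
cs=cv2.findContours(m,0,2)[0]
if cs:
    c=max(cs,key=cv2.contourArea)[:,0].astype(float)
    P=np.array([at('wrist',p,.08,pose) for p in c])[:,:2]
    r=cv2.minAreaRect((P*1000).astype(np.float32));print('frame',r);print(cv2.boxPoints(r), cv2.boundingRect(c.astype(np.float32)))
Z=dict(rail=.07,end_stop=.07,pocket=.07,mask_frame=.07)
for n in Z:
    for k in ctrl.mark_of('wrist',n)[:2]: print(n,np.round(k['pixel'],1),round(k['confidence'],2),at('wrist',k['pixel'],Z[n],pose))
E
python3 w.py w1
```

```text
t 3.3 [ 0.5989 -0.1304  0.2313] tool x yaw 15.189415457488481 [0.1191 0.0203 0.4089] 0.00014755032328150645
frame ((600.928466796875, -123.78059387207031), (77.91742706298828, 67.87970733642578), 89.32675170898438)
[[ 566.5332 -162.3378]
 [ 634.4082 -163.1354]
 [ 635.3237  -85.2234]
 [ 567.4487  -84.4258]] (201, 120, 103, 94)
rail [190.   66.5] 0.71 [ 0.6709 -0.0512  0.07  ]
rail [209.  167.7] 0.66 [ 0.5893 -0.0868  0.07  ]
end_stop [ 44.5 119. ] 0.56 [0.5944 0.068  0.07  ]
pocket [ 94.2 113.2] 0.71 [0.611  0.0235 0.07  ]
mask_frame [412.  256.5] 0.64 [ 0.5538 -0.3033  0.07  ]
```

View pics/w1.png

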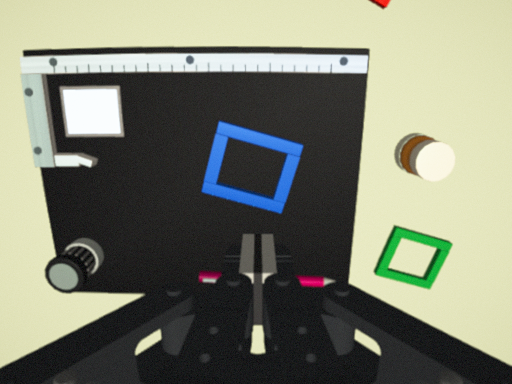

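The wrist picture shows the blue frame centred at (252,166), the rail's guiding edge from (50,74) to (367,73), the window at (92,111), the stop face at x about 50, and the pen clear under the gripper. I now fit the rail line and the pocket.

```bash
cat > fit.py <<'E'
from h import *
np.set_printoptions(precision=4,suppress=True)
o=ctrl.get_obs();pose=(np.array(o['tool_pos']),o['tool_rot'])
im=cv2.imread('pics/w1.png');g=cv2.cvtColor(im,cv2.COLOR_BGR2GRAY).astype(int)
pts=[]
for x in range(60,360,10):
    col=g[62:90,x]; r=62+np.argmin(np.diff(col))+.5   # bright -> dark
    pts.append(at('wrist',(x,r),.082,pose)[:2]) # top or bottom edge ambiguity
pts=np.array(pts); vx,vy,x0,y0=cv2.fitLine(pts.astype(np.float32),cv2.DIST_HUBER,0,.001,.001).ravel()
print('rail dir deg',np.degrees(np.arctan2(vy,vx))%180-90,x0,y0)
m=cv2.inRange(g[80:142,56:128].astype(np.uint8),200,255); M=cv2.moments(m,True);w=(56+M['m10']/M['m00'],80+M['m01']/M['m00'])
W=at('wrist',w,.07,pose)[:2];print('window',w,W)
n=np.array([vy,-vx]);n*=np.sign(n[0]);print('rail face - window along n',n@(np.array([x0,y0])-W),'(33 expected)')
for q in ((219,122),(302,144),(281,212),(202,190)): print(at('wrist',q,.08,pose)[:2])
E
python3 fit.py
```

```text
rail dir deg 14.71505 0.6711707 -0.07125966
window (91.75540765391014, 110.97129783693843) [0.6125 0.0247]
rail face - window along n 0.03237133228305952 (33 expected)
[ 0.633  -0.0882]
[ 0.6334 -0.162 ]
[ 0.5685 -0.162 ]
[ 0.5701 -0.0874]
```

The fit is consistent, with the rail face 32.4 mm from the window centre against 33 expected. In box axes the frame lies 49 mm short in x and 142 mm short in y, skewed -15°. I go down into the opening.

carry_out(moves=[{"x": 0.12,"y": -0.1,"z": 0.4,"turn": 0.008},{"z": 0.8},{"z": 0.9},{"z": 0.9},{"z": 0.9},{"z": 0.8},{"z": 0.6},{"z": 0.3}])

```text
validation failed for argument at $.mo...
```

```bash
python3 w.py w2
```

```text
t 3.55 [ 0.5989 -0.1317  0.2314] tool x yaw 15.130477638596576 [-0.5065  1.129   0.1375] 4.9206202477830695e-05
frame ((601.0074462890625, -123.68988037109375), (77.7432632446289, 67.89318084716797), 89.27754974365234)
[[ 566.5734 -162.1304]
 [ 634.4612 -162.9865]
 [ 635.4415  -85.2494]
 [ 567.5536  -84.3933]] (199, 120, 104, 94)
rail [192.1  66.4] 0.97 [ 0.6715 -0.0543  0.07  ]
pocket [ 90.9 113.6] 0.87 [0.61   0.0251 0.07  ]
```

View pics/w2.png

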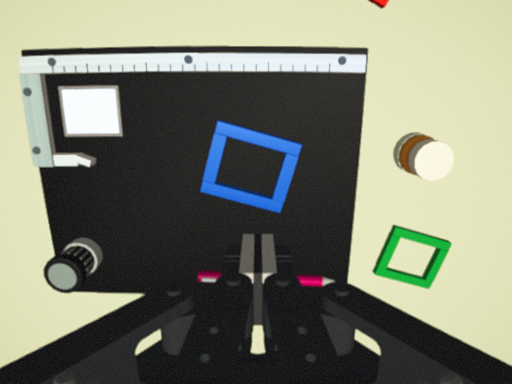

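The move was refused because the rows lacked keys, so the picture is unchanged, with the frame still at (250,166). I resend it with full rows.

carry_out(moves=[{"x": 0.12,"y": -0.2,"z": 0.4,"turn": 0.008},{"x": 0,"y": 0,"z": 0.8,"turn": 0},{"x": 0,"y": 0,"z": 0.9,"turn": 0},{"x": 0,"y": 0,"z": 0.9,"turn": 0},{"x": 0,"y": 0,"z": 0.9,"turn": 0},{"x": 0,"y": 0,"z": 0.8,"turn": 0},{"x": 0,"y": 0,"z": 0.6,"turn": 0},{"x": 0,"y": 0,"z": 0.2,"turn": 0}])

```text
t: 4.6
tool_pos: [0.5992, -0.1254, 0.091]
tool_rot: [-3.114, -0.4, 0.006]
contact_force: [0.0, 0.1, 0.2]
opening: -0.0
grip_force: 0.0
```

```bash
python3 w.py w3
```

```text
t 4.6 [ 0.5992 -0.1254  0.091 ] tool x yaw 14.655648377052477 [0.0311 0.1124 0.2063] -2.976739931929349e-05
frame ((601.7730102539062, -123.76444244384766), (77.20133972167969, 68.27779388427734), 89.43140411376953)
[[ 567.2527 -162.0244]
 [ 635.5272 -162.702 ]
 [ 636.2933  -85.5045]
 [ 568.0189  -84.8269]] (168, 149, 183, 143)
rail [143.4  48. ] 0.75 [ 0.6729 -0.0525  0.07  ]
```

View pics/w3.png

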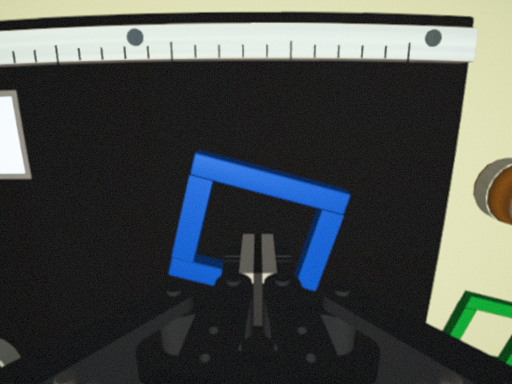

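The picture shows the fingertips (258,255) hovering in the middle of the frame's opening, with the frame's inner corners around (208,180) and (322,210). The tool is clear of the bars, so I go down and start the push towards the rail.

carry_out(moves=[{"x": 0,"y": 0,"z": 0.3,"turn": 0},{"x": 0,"y": 0,"z": 0.3,"turn": 0},{"x": 0,"y": 0,"z": 0.1,"turn": 0},{"x": 0.1,"y": 0,"z": 0,"turn": 0},{"x": 0.12,"y": 0,"z": 0,"turn": 0},{"x": 0.12,"y": 0,"z": 0,"turn": 0},{"x": 0.12,"y": 0,"z": 0,"turn": 0},{"x": 0.12,"y": 0,"z": 0,"turn": 0}])

```text
t: 5.65
tool_pos: [0.6149, -0.1224, 0.0765]
tool_rot: [3.116, 0.401, -0.0]
contact_force: [-0.4, -0.4, 0.5]
opening: 0.0001
grip_force: 0.4
```

carry_out(moves=[{"x": 0.12,"y": 0,"z": 0,"turn": 0},{"x": 0.12,"y": 0,"z": 0,"turn": 0},{"x": 0.12,"y": 0,"z": 0,"turn": 0},{"x": 0.12,"y": 0,"z": 0,"turn": 0},{"x": 0.12,"y": 0,"z": 0,"turn": 0},{"x": 0.12,"y": 0,"z": 0,"turn": 0},{"x": 0.12,"y": 0,"z": 0,"turn": 0},{"x": 0,"y": 0,"z": 0,"turn": 0}])

```text
t: 6.45
tool_pos: [0.6354, -0.117, 0.0763]
tool_rot: [3.116, 0.401, 0.001]
contact_force: [0.3, -0.8, -0.2]
opening: 0.0001
grip_force: 0.1
```

```bash
python3 w.py w4
```

```text
t 6.45 [ 0.6354 -0.117   0.0763] tool x yaw 14.665221377604318 [ 0.3246 -0.825  -0.1989] 6.793091766293157e-05
frame ((635.7744750976562, -118.5228271484375), (49.752647399902344, 77.11228942871094), 5.219616413116455)
[[ 607.4937  -82.3896]
 [ 614.5089 -159.1822]
 [ 664.0552 -154.656 ]
 [ 657.0401  -77.8635]] (173, 190, 182, 103)
rail [136.6 133.5] 0.97 [ 0.6732 -0.0522  0.07  ]
```

View pics/w4.png

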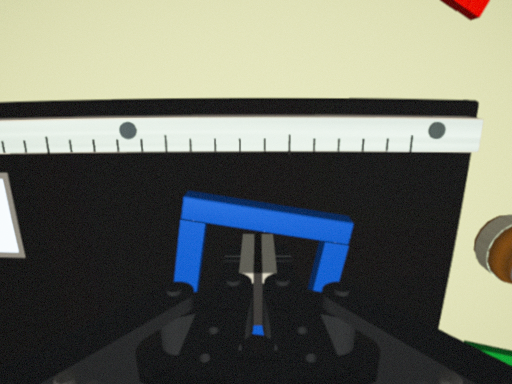

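The frame is turning square as it moves: it is now at about 5°, and its far +y corner at (185,195) is about 16 mm from the rail. The tip overlaps only 3.7 mm of the bar, so I lower it a little and continue.

carry_out(moves=[{"x": 0.05,"y": 0,"z": 0.08,"turn": 0},{"x": 0.1,"y": 0,"z": 0,"turn": 0},{"x": 0.1,"y": 0,"z": 0,"turn": 0},{"x": 0.1,"y": 0,"z": 0,"turn": 0},{"x": 0.1,"y": 0,"z": 0,"turn": 0},{"x": 0.1,"y": 0,"z": 0,"turn": 0},{"x": 0.1,"y": 0,"z": 0,"turn": 0},{"x": 0.05,"y": 0,"z": 0,"turn": 0}])

```text
t: 7.5
tool_pos: [0.6522, -0.1126, 0.0743]
tool_rot: [-3.116, -0.401, -0.0]
contact_force: [-0.3, 0.6, -0.0]
opening: 0.0001
grip_force: 0.2
```

carry_out(moves=[{"x": 0.05,"y": 0,"z": 0,"turn": 0},{"x": 0.05,"y": 0,"z": 0,"turn": 0},{"x": 0.05,"y": 0,"z": 0,"turn": 0},{"x": 0.03,"y": 0,"z": 0,"turn": 0},{"x": 0.03,"y": 0,"z": 0,"turn": 0},{"x": 0.02,"y": 0,"z": 0,"turn": 0},{"x": 0,"y": 0,"z": 0,"turn": 0},{"x": 0,"y": 0,"z": 0,"turn": 0}])

```text
t: 8.3
tool_pos: [0.6575, -0.1112, 0.0743]
tool_rot: [-3.116, -0.401, -0.0]
contact_force: [0.3, -0.7, -0.5]
opening: -0.0004
grip_force: 0.2
```

```bash
python3 w.py w5
```

```text
t 8.3 [ 0.6575 -0.1112  0.0743] tool x yaw 14.658215435707119 [ 0.3291 -0.6757 -0.458 ] -0.0004406064775467965
frame ((660.55126953125, -113.036865234375), (42.254905700683594, 79.067138671875), 14.708305358886719)
[[ 630.0787  -80.163 ]
 [ 650.1536 -156.6392]
 [ 691.0239 -145.9107]
 [ 670.9489  -69.4345]] (177, 206, 179, 87)
rail [140.7 186.2] 0.72 [ 0.6727 -0.0527  0.07  ]
```

View pics/w5.png

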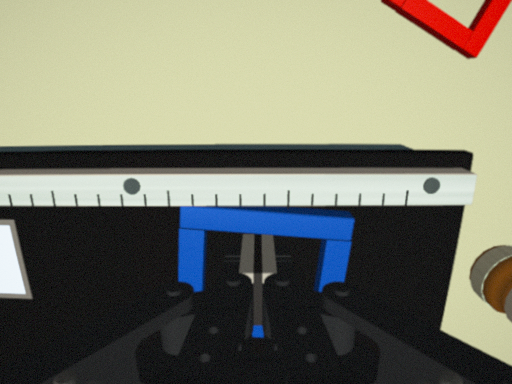

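The frame's +y corner (180,207) touches the rail while its right end (353,213) is still about 2° open. I press a little more and watch the force.

carry_out(moves=[{"x": 0.03,"y": 0,"z": 0,"turn": 0},{"x": 0.03,"y": 0,"z": 0,"turn": 0},{"x": 0.03,"y": 0,"z": 0,"turn": 0},{"x": 0.02,"y": 0,"z": 0,"turn": 0},{"x": 0.02,"y": 0,"z": 0,"turn": 0},{"x": 0,"y": 0,"z": 0,"turn": 0},{"x": 0,"y": 0,"z": 0,"turn": 0},{"x": 0,"y": 0,"z": 0,"turn": 0}])

```text
t: 9.35
tool_pos: [0.6606, -0.1104, 0.0743]
tool_rot: [-3.116, -0.401, 0.0]
contact_force: [-0.9, -0.1, -0.4]
opening: 0.0002
grip_force: 0.4
```

carry_out(moves=[{"x": 0.02,"y": 0,"z": 0,"turn": 0},{"x": 0.02,"y": 0,"z": 0,"turn": 0},{"x": 0,"y": 0,"z": 0,"turn": 0},{"x": 0,"y": 0,"z": 0,"turn": 0},{"x": 0,"y": 0,"z": 0,"turn": 0},{"x": 0,"y": 0,"z": 0,"turn": 0},{"x": 0,"y": 0,"z": 0,"turn": 0},{"x": 0,"y": 0,"z": 0,"turn": 0}])

```text
t: 10.15
tool_pos: [0.6607, -0.1104, 0.0742]
tool_rot: [-3.116, -0.401, 0.004]
contact_force: [-5.3, -0.9, 2.3]
opening: 0.0003
grip_force: 2.6
```

```bash
python3 w.py w6
```

```text
t 10.15 [ 0.6607 -0.1104  0.0742] tool x yaw 14.657261644329536 [-5.2787 -0.8609  2.2752] 0.00027238429291468884
frame ((662.5023803710938, -113.37178039550781), (39.100669860839844, 76.84982299804688), 14.78612995147705)
[[ 633.793   -81.2088]
 [ 653.4059 -155.5137]
 [ 691.2118 -145.5348]
 [ 671.5989  -71.2298]] (177, 213, 178, 80)
```

View pics/w6.png

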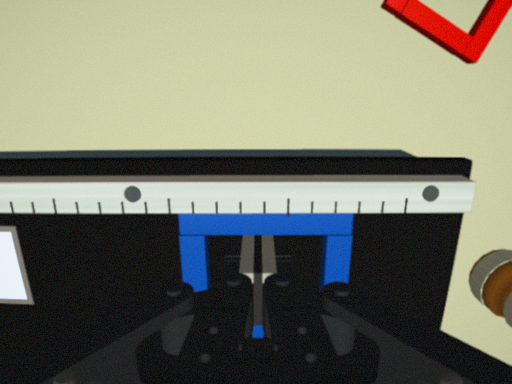

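The frame is now flush on the rail: its far edge from (180,214) to (352,214) is parallel to the rail, at about 5 N. I keep that press and drag in box +y, which is tool -y.

carry_out(moves=[{"x": 0,"y": -0.08,"z": 0,"turn": 0},{"x": 0,"y": -0.1,"z": 0,"turn": 0},{"x": 0,"y": -0.1,"z": 0,"turn": 0},{"x": 0,"y": -0.1,"z": 0,"turn": 0},{"x": 0,"y": -0.1,"z": 0,"turn": 0},{"x": 0,"y": -0.1,"z": 0,"turn": 0},{"x": 0,"y": -0.1,"z": 0,"turn": 0},{"x": 0,"y": -0.1,"z": 0,"turn": 0}])

```text
t: 11.2
tool_pos: [0.656, -0.0925, 0.074]
tool_rot: [3.114, 0.4, -0.003]
contact_force: [-4.1, -4.8, 0.1]
opening: -0.0003
grip_force: 2.6
```

carry_out(moves=[{"x": 0,"y": -0.1,"z": 0,"turn": 0},{"x": 0,"y": -0.1,"z": 0,"turn": 0},{"x": 0,"y": -0.1,"z": 0,"turn": 0},{"x": 0,"y": -0.1,"z": 0,"turn": 0},{"x": 0,"y": -0.1,"z": 0,"turn": 0},{"x": 0,"y": -0.1,"z": 0,"turn": 0},{"x": 0,"y": -0.1,"z": 0,"turn": 0},{"x": 0,"y": -0.1,"z": 0,"turn": 0}])

```text
t: 12.0
tool_pos: [0.6508, -0.0732, 0.074]
tool_rot: [3.114, 0.4, -0.003]
contact_force: [-3.5, -5.2, -0.1]
opening: -0.0001
grip_force: 2.7
```

carry_out(moves=[{"x": 0,"y": -0.15,"z": 0,"turn": 0},{"x": 0,"y": -0.15,"z": 0,"turn": 0},{"x": 0,"y": -0.15,"z": 0,"turn": 0},{"x": 0,"y": -0.15,"z": 0,"turn": 0},{"x": 0,"y": -0.15,"z": 0,"turn": 0},{"x": 0,"y": -0.15,"z": 0,"turn": 0},{"x": 0,"y": -0.15,"z": 0,"turn": 0},{"x": 0,"y": -0.15,"z": 0,"turn": 0}])

```text
t: 12.8
tool_pos: [0.6432, -0.0442, 0.074]
tool_rot: [3.114, 0.4, -0.003]
contact_force: [-3.6, -4.9, -0.3]
opening: 0.0001
grip_force: 2.9
```

carry_out(moves=[{"x": 0,"y": -0.15,"z": 0,"turn": 0},{"x": 0,"y": -0.15,"z": 0,"turn": 0},{"x": 0,"y": -0.15,"z": 0,"turn": 0},{"x": 0,"y": -0.15,"z": 0,"turn": 0},{"x": 0,"y": -0.15,"z": 0,"turn": 0},{"x": 0,"y": -0.15,"z": 0,"turn": 0},{"x": 0,"y": -0.15,"z": 0,"turn": 0},{"x": 0,"y": -0.15,"z": 0,"turn": 0}])

```text
t: 13.6
tool_pos: [0.6356, -0.0152, 0.074]
tool_rot: [3.114, 0.4, -0.004]
contact_force: [-4.7, -6.1, 1.0]
opening: 0.0
grip_force: 3.0
```

carry_out(moves=[{"x": -0.01,"y": -0.15,"z": 0,"turn": 0},{"x": 0,"y": -0.15,"z": 0,"turn": 0},{"x": 0,"y": -0.15,"z": 0,"turn": 0},{"x": 0,"y": -0.15,"z": 0,"turn": 0},{"x": 0,"y": -0.15,"z": 0,"turn": 0},{"x": 0,"y": -0.15,"z": 0,"turn": 0},{"x": 0,"y": -0.15,"z": 0,"turn": 0},{"x": 0,"y": -0.15,"z": 0,"turn": 0}])

```text
t: 14.4
tool_pos: [0.6279, 0.014, 0.074]
tool_rot: [3.114, 0.4, -0.003]
contact_force: [-3.3, -5.4, -0.5]
opening: -0.0005
grip_force: 2.7
```

```bash
python3 w.py w7
```

```text
t 14.4 [0.6279 0.014  0.074 ] tool x yaw 14.648608405132405 [-3.3144 -5.4343 -0.4663] -0.0004737937391869711
frame ((631.8773193359375, -6.148448944091797), (43.70820236206055, 76.2358627319336), 14.474721908569336)
[[601.1892  25.2971]
 [620.2446 -48.5189]
 [662.5654 -37.5939]
 [643.51    36.222 ]] (217, 213, 176, 88)
rail [424.6 191.4] 0.64 [ 0.6734 -0.0528  0.07  ]
end_stop [132.7 279.2] 0.68 [0.5948 0.069  0.07  ]
pocket [223.6 270.5] 0.72 [0.6113 0.0267 0.07  ]
```

View pics/w7.png

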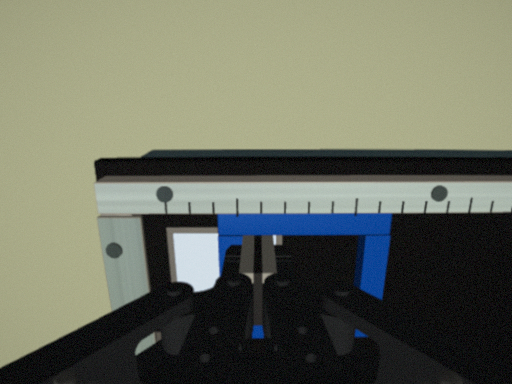

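The frame is flat on the rail with its +y edge at (219,214), about 35 mm from home, and the window is showing beside it at (195,262). I go on, more slowly near the stop.

carry_out(moves=[{"x": 0,"y": -0.15,"z": 0,"turn": 0},{"x": 0,"y": -0.15,"z": 0,"turn": 0},{"x": 0,"y": -0.15,"z": 0,"turn": 0},{"x": 0,"y": -0.15,"z": 0,"turn": 0},{"x": 0,"y": -0.15,"z": 0,"turn": 0},{"x": 0,"y": -0.15,"z": 0,"turn": 0},{"x": 0,"y": -0.12,"z": 0,"turn": 0},{"x": 0,"y": -0.08,"z": 0,"turn": 0}])

```text
t: 15.45
tool_pos: [0.6208, 0.0406, 0.0739]
tool_rot: [3.114, 0.4, -0.004]
contact_force: [-3.4, -6.2, 0.2]
opening: -0.0
grip_force: 3.0
```

carry_out(moves=[{"x": 0,"y": -0.05,"z": 0,"turn": 0},{"x": 0,"y": -0.04,"z": 0,"turn": 0},{"x": 0,"y": -0.04,"z": 0,"turn": 0},{"x": 0,"y": -0.03,"z": 0,"turn": 0},{"x": 0,"y": -0.03,"z": 0,"turn": 0},{"x": 0,"y": 0,"z": 0,"turn": 0},{"x": 0,"y": 0,"z": 0,"turn": 0},{"x": 0,"y": 0,"z": 0,"turn": 0}])

```text
t: 16.25
tool_pos: [0.6196, 0.0451, 0.0739]
tool_rot: [3.114, 0.4, -0.004]
contact_force: [-3.1, -5.3, 1.6]
opening: -0.0002
grip_force: 2.9
```

carry_out(moves=[{"x": 0,"y": -0.03,"z": 0,"turn": 0},{"x": 0,"y": -0.03,"z": 0,"turn": 0},{"x": 0,"y": -0.02,"z": 0,"turn": 0},{"x": 0,"y": -0.02,"z": 0,"turn": 0},{"x": 0,"y": 0,"z": 0,"turn": 0},{"x": 0,"y": 0,"z": 0,"turn": 0},{"x": 0,"y": 0,"z": 0,"turn": 0},{"x": 0,"y": 0,"z": 0,"turn": 0}])

```text
t: 17.05
tool_pos: [0.619, 0.0475, 0.0739]
tool_rot: [3.114, 0.4, -0.004]
contact_force: [-3.9, -5.5, 0.4]
opening: 0.0001
grip_force: 2.9
```

carry_out(moves=[{"x": 0,"y": -0.03,"z": 0,"turn": 0},{"x": 0,"y": -0.02,"z": 0,"turn": 0},{"x": 0,"y": -0.02,"z": 0,"turn": 0},{"x": 0,"y": 0,"z": 0,"turn": 0},{"x": 0,"y": 0,"z": 0,"turn": 0},{"x": 0,"y": 0,"z": 0,"turn": 0},{"x": 0,"y": 0,"z": 0,"turn": 0},{"x": 0,"y": 0,"z": 0,"turn": 0}])

```text
t: 17.85
tool_pos: [0.6189, 0.0481, 0.074]
tool_rot: [3.112, 0.4, -0.003]
contact_force: [-3.6, -7.7, 0.0]
opening: 0.0001
grip_force: 4.7
```

```bash
python3 w.py w8
```

```text
t 17.85 [0.6189 0.0481 0.074 ] tool x yaw 14.64503588901766 [-3.5957 -7.7272  0.001 ] 6.29775194077231e-05
frame ((623.1792602539062, 27.793928146362305), (43.20338821411133, 75.64945983886719), 14.438809394836426)
[[592.8284  59.0376]
 [611.6913 -14.2224]
 [653.5301  -3.4498]
 [634.6672  69.8102]] (218, 213, 175, 87)
rail [495.4 190.5] 0.95 [ 0.6735 -0.0519  0.07  ]
end_stop [203.  283.5] 0.86 [0.5926 0.069  0.07  ]
pocket [299.7 270.7] 0.94 [0.6114 0.0252 0.07  ]
```

The frame's edge measures 38 mm past the pocket centre, which is home, and the tip has stalled. I press once more to confirm.

carry_out(moves=[{"x": 0,"y": -0.03,"z": 0,"turn": 0},{"x": 0,"y": -0.03,"z": 0,"turn": 0},{"x": 0,"y": -0.02,"z": 0,"turn": 0},{"x": 0,"y": 0,"z": 0,"turn": 0},{"x": 0,"y": 0,"z": 0,"turn": 0},{"x": 0,"y": 0,"z": 0,"turn": 0},{"x": 0,"y": 0,"z": 0,"turn": 0},{"x": 0,"y": 0,"z": 0,"turn": 0}])

```text
t: 18.9
tool_pos: [0.6188, 0.0484, 0.074]
tool_rot: [3.109, 0.399, -0.002]
contact_force: [-1.2, -13.1, -1.6]
opening: 0.0002
grip_force: 7.4
```

The y force rises to 12 N with no motion, so it is fully home. I release diagonally inside the opening, then rise straight up.

carry_out(moves=[{"x": -0.03,"y": 0.06,"z": 0,"turn": 0},{"x": -0.05,"y": 0.06,"z": 0,"turn": 0},{"x": -0.06,"y": 0.08,"z": 0,"turn": 0},{"x": -0.06,"y": 0.08,"z": 0,"turn": 0},{"x": 0,"y": 0,"z": 0,"turn": 0},{"x": 0,"y": 0,"z": -0.2,"turn": 0},{"x": 0,"y": 0,"z": -0.5,"turn": 0},{"x": 0,"y": 0,"z": -0.8,"turn": 0}])

```text
t: 19.7
tool_pos: [0.6149, 0.0446, 0.1117]
tool_rot: [-3.115, -0.401, 0.003]
contact_force: [-0.7, 1.8, 0.1]
opening: -0.0
grip_force: 0.0
```

carry_out(moves=[{"x": 0,"y": 0,"z": -1,"turn": 0},{"x": 0,"y": 0,"z": -1,"turn": 0},{"x": 0,"y": 0,"z": -1,"turn": 0},{"x": 0,"y": 0,"z": -1,"turn": 0},{"x": -0.5,"y": 0,"z": -0.8,"turn": 0},{"x": -0.5,"y": 0,"z": -0.3,"turn": 0},{"x": 0,"y": 0,"z": 0,"turn": 0},{"x": 0,"y": 0,"z": 0,"turn": 0}])

```text
t: 20.5
tool_pos: [0.5918, 0.0381, 0.24]
tool_rot: [3.116, 0.401, 0.002]
contact_force: [0.7, -0.3, -0.1]
opening: 0.0002
grip_force: 0.0
```

```bash
python3 w.py w9
python3 - <<'E'
from h import *
o=ctrl.get_obs();pose=(np.array(o['tool_pos']),o['tool_rot'])
im=cv2.imread('pics/w9.png');hsv=cv2.cvtColor(im,cv2.COLOR_BGR2HSV)
m=cv2.inRange(hsv,(100,110,50),(130,255,255))
cs,h=cv2.findContours(m,cv2.RETR_CCOMP,2)
for c,k in zip(cs,h[0]):
    if cv2.contourArea(c)>300:
        P=np.array([at('wrist',p,.08,pose)[:2] for p in c[:,0].astype(float)]);r=cv2.minAreaRect((P*1000).astype(np.float32))
        x=np.array([.9672,.2540]);y=np.array([-.254,.9672]);d=np.array(r[0])/1000-[.6125,.0247]
        print('hole' if k[3]>=0 else 'outer',r,'offset from pocket mm',d@x*1000,d@y*1000)
for n,z in dict(loupe_mid=.092,pen_mid=.076,jar_mid=.0275).items():
    ctrl.get_image('top')
    for q in ctrl.mark_of('top',n)[:1]: print(n,at('top',q['pixel'],z))
E
```

```text
t 20.5 [0.5918 0.0381 0.24  ] tool x yaw 14.659117263445008 [ 0.6541 -0.2689 -0.0539] 0.00015741927788640497
frame ((612.4459228515625, 22.998455047607422), (65.56852722167969, 72.64936828613281), 14.788094520568848)
[[571.476   49.7519]
 [590.0193 -20.491 ]
 [653.4159  -3.755 ]
 [634.8726  66.488 ]] (239, 116, 83, 73)
rail [378.1 111.4] 0.77 [ 0.6705 -0.054   0.07  ]
end_stop [225.  156.7] 0.63 [0.5946 0.0703 0.07  ]
pocket [279.4 152. ] 0.8 [0.6117 0.0225 0.07  ]
outer ((611.9262084960938, 23.155231475830078), (65.20903778076172, 72.2122573852539), 14.793391227722168) offset from pocket mm -0.9473423477172755 -1.3483570745849627
hole ((612.5009155273438, 26.546161651611328), (43.33110046386719, 54.35169219970703), 14.764490127563477) offset from pocket mm 0.46981055755611845 1.7853750054931745
loupe_mid [0.46951206 0.01147729 0.092     ]
pen_mid [ 0.50102781 -0.17360614  0.076     ]
jar_mid [ 0.65769488 -0.30145331  0.0275    ]
```

The frame is seated and undisturbed after the hand lifted: its opening is at the pocket to within about 2 mm, its yaw matches the rail, and its +y edge is under the lip. The hand is clear, so I hand it in.

```bash
python3 -c "
from station import ctrl
print(ctrl.finish_job())"
```

```text
the job is handed in; nothing more can be done
None
```

The blue frame is home against the rail and the end stop around the lit window; it was pushed flat to the rail first, then dragged along it, the hand is clear, and the job was handed in at about 20.7 s of the 45 s.

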